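# Stack the spare sample tote on the loaded one, turned so it does not nest

### The arm

A 7-joint arm with a two-finger parallel gripper is mounted at the origin on the work surface. World frame = base frame: x ahead of the robot, y to its left, z up, the work surface at z = 0. Lengths are in m, angles in rad, forces in N, time in s.
With the tool pointing down it reaches from about 0.4 to 0.875 m from the base axis. Payload 19.3 kg.
Tool frame: the origin (TCP) lies between the finger pads; the fingertips stand 17 mm ahead of it and the grasp point (between the pads) lies 2 mm behind it (bot.tips_ahead is the z of the fingertips in the tool frame, in m); z points along the fingers, y is the direction in which the jaws open and shut (so a half turn about z gives the same grasp; the last joint's range is limited). The gripper opens to 85 mm and grips with 20 to 120 N. Pads are 22 mm wide; open, the fingers measure 114 mm over their backs; the gripper's body (76 mm by 85 mm) begins 54 mm behind the grasp point. The pads swing forward as they close: fully open they stand 13 mm farther back than shut.
Start: joints at [1.098, 0.521, -0.036, 1.599, 0.021, 1.021, -0.113], TCP at [0.245, -0.575, 0.248] pointing down, gripper open.
Joint ranges: [-2.91, 2.91], [-0.3, 2.13], [-1.5, 1.42], [0.17, 2.43], [-1.26, 4.41], [0.16, 1.93], [-2.52, 2.52]. Speed limits (rad/s): [1.89, 1.89, 2.39, 2.39, 3.01, 3.01, 3.01].

### API

Orientations are given as [roll, pitch, yaw] about the fixed x, y, z axes, in that order (R = Rz(yaw) Ry(pitch) Rx(roll)).
In Python, from workcell import telemetry, cams, job, bot gives the robot as it stands.
- The arm moves only by the tool arm_command, never from a script. Its argument "deltas" is a list of rows, each a list of 7 numbers: the opening, from -1 (shut) to 1 (fully open), so that 0 is half open, then the shift along the tool's x, y, z normalised to -1 to 1, where 1 is 150 mm, then the turn, a rotation vector about the tool's x, y, z normalised to -1 to 1, where 1 is 45 degrees. In form: [[hand, tx, ty, tz, rx, ry, rz], ...]. A call has 1 to 8 rows; each row is the pose to reach, as a shift and turn from the pose commanded when the call began, along the tool's axes at that moment; what a row does not reach only later rows make up. A row lasts 1/8 s, in which the tool goes at most 62.5 mm and 10.7 degrees, less where a joint would pass 70% of its speed; a pose out of reach is approached as far as the arm can. A call with a number of a shift or a turn outside -1 to 1 is refused whole. A call with a gripper value outside its range is refused whole. The fingers move at their own pace and stop on an object; "newtons" is the grip in N (left out, the last holds). Time passes only in rows, so rows that repeat a pose let the fingers close. It gives the time, the measured TCP pose, the force and the opening at its end, in the units of the state.
- telemetry.observe(): the state, without advancing time (a new reading comes with each control period).
- cams.grab_frame(name): name is "scene" or "top"; returns the picture (384x512x3 uint8, blue, green, red); there is no depth.
- cams.get_calibration(name): a dict with "fx", "fy", "cx", "cy" (pixels), "R" (3x3) and "t" (3): a world point X has camera coordinates R X + t. Camera axes: x right, y down, z forward; pixel columns grow to the right and rows downward; lengths in m; the calibration is good to about 2 mm. A picture is of the moment at which its call begins. get_calibration takes no time and is no camera call.
- job.job_done(): hands the job in, once; it reports no verdict.
The state is a dict: "clock": time; "qpos": joint angles; "qd": joint speeds; "joint_efforts": joint torques, N m; "position": TCP position; "tool_rot": TCP orientation; "force": force on the tool from outside, world axes, zero at the start; "moment": the same for the moment, N m; "grip_width": finger opening in m.
Only numpy, scipy, OpenCV 4.12 (cv2) and the standard library are available. Lean on these libraries where they do the work, as an engineer would, in place of code of your own. Each camera call takes 0.05 s, during which the arm holds its last target.

### The job

Stack the loose white sample tote on the bolted-down one that holds the jars. Turn it so that it stacks instead of nesting down onto the jars: its tongue goes under the hood of the lower tote (tip that end down to hook it in, then let the other end down gently), and it ends level, fully seated and let go. Do not slam the totes together, and leave the sieve, jar and beaker on the bench where they are.

Things in the scene. Friction and masses are not known exactly. Their poses are not given: they have to be found in the camera images.
- spare: Loose stack-nest tote, white plastic, 0.25-0.45 kg, 193 (x) x 118 (y) mm, rim 80 mm high, upright on the bench. Origin: centre of its underside, z up. Walls 4 mm, tapered: outer half length 72, half width 50 mm at the underside, 81 and 59 mm at the rim. -x: tongue end, rim cut down to z = 52 mm for |y| < 34 mm. +x: hood end, rim cut to 52 mm for |y| > 34 mm, a hood in the middle.
- spare_ridge (a point): Middle of the top of the loose tote's carrying ridge, the place to grip: at (0, 0, 62) mm in spare. The ridge runs along y, 100 mm long, 12 mm thick in x, vertical faces from z = 30 to 62 mm, flaring out below; 55 mm of free room on both sides in x, so pinch it from above with the fingers closing along x.
- spare_tongue (a point): Middle of the lower tip edge of the loose tote's flat tongue: at (-92, 0, 8) mm in spare. The tongue sticks out of the end wall: x -72 to -92, y +-25, z 8 to 14 mm. When stacked it bears on the lower tote's ledge, under the lip. The lip overhangs it by 8 mm, so it cannot be lowered straight in: tip this end down about 15 deg, push the tongue under the lip, then level the tote.
- spare_feet (a point): Loose tote's hood end: midway between its two feet, at (85, 0, 8) mm in spare. The feet are at y = +-42 mm (10 mm wide), x 72 to 85, z 8 to 16 mm. When stacked they bear on the lower tote's rim at its tongue end; with the same facing as the lower tote they fall into its rim cuts and the tote nests.
- base: Lower tote, the same shape as spare, holding four brown jars (tops 58 mm above the bench), fixed to the bench by a 6 mm steel plate. Origin: centre of the plate's underside, on the bench; the tote's underside is at z = 6 mm, its rim at 86 mm. +x: its hood end, -x: its tongue end.
- base_seat (a point): Where the origin of the loose tote comes when stacked: at (0, 0, 78) mm in base, axes as base. The loose tote is then turned half a turn against base (its -x along base +x), its bottom 8 mm inside the mouth, with about 4 mm play each way.
- base_ledge (a point): On the lower tote's ledge top, right below the free edge of its lip: at (84, 0, 86) mm in base, axes as base. Ledge from x = 77 to a back wall at x = 96 mm; lip above it from x = 84 to 101, z 98 to 103 mm; cheeks at |y| 30 to 34 mm: a pocket 12 mm high, open towards -x. When stacked the tongue tip is 8 +-4 mm in +x of this point.
- sieve: Bystander: round steel test sieve, 100 mm across, 42 mm high; origin under its centre.
- reagent: Bystander: brown glass jar with black lid, 72 mm across, 130 mm high; origin under its centre.
- beaker: Bystander: glass beaker, 76 mm across, 95 mm high; origin under its centre.
There are look-alikes about, which are no part of the job. What is shaped like the spare but black is not meant.

How it is judged:
On the way:
1. the loose tote is lifted clear of the bench (height (world z) of spare above 0.05 m), for 0.2 s.
At the end, for the whole second after the job is handed in: The loose tote is stacked, not nested: its tongue tip is at least 2 mm under the lip and within 4 mm of the height of the ledge, its origin within 8 mm sideways and 4 mm in height of its seat, level within 0.05 rad, at rest and let go (x of spare_tongue in the frame of base_ledge above 0.002 m and z of spare_tongue in the frame of base_ledge between -0.004 and 0.004 m and horizontal distance between spare and base_seat below 0.008 m and z of spare in the frame of base_seat between -0.004 and 0.004 m and angle between spare's own z axis and vertical below 0.05 rad and linear speed of spare below 0.02 m/s); the robot touches nothing.
It fails at once if the two totes are slammed or pressed together with more than 45 N (contact force between spare and base above 45 N).
It fails at once if the sieve is moved by more than 15 mm (distance of sieve from where it was at the start of the episode above 0.015 m).
It fails at once if the jar on the bench is moved by more than 15 mm (distance of reagent from where it was at the start of the episode above 0.015 m).
It fails at once if the beaker is moved by more than 15 mm (distance of beaker from where it was at the start of the episode above 0.015 m).
It also fails if it takes over 72 s, if anything falls off the work surface, if the arm or the gripper's body presses on something with over 40 N, if the wrist force passes 120 N, or if a joint passes its speed limit or range.

## Working session

There is one attempt and no reset: what is moved stays moved. The work goes in short steps, Python scripts to look and compute and a tool call to move; the robot and the scene stay as the last step left them, time stands still between calls to the robot, and variables do not carry over. Pictures are saved under pics/ and viewed, and the job is handed in when it is done.

Besides the shell and the picture viewer there is one more tool, called after "Call:" as a command line: name --pt "numbers of a row" for each row, then --argument value for the rest. arm_command: Moves the arm, as the interface text tells. Its arguments: {"type":"object","properties":{"deltas":{"type":"array","items":{"type":"array","items":{"type":"number"}}},"newtons":{"type":"number"}},"required":["deltas"]}

```bash
mkdir -p pics; ls; python3 - <<'E'
from workcell import telemetry,cams,job,bot
import cv2,numpy as np
print(telemetry.observe()); print(bot.tips_ahead)
for n in("scene","top"):
    cv2.imwrite(f"pics/{n}0.png",cams.grab_frame(n)); c=cams.get_calibration(n)
    R=np.array(c["R"]);print(n,c, -R.T@np.array(c["t"]))
E
```

```text
pics
{'clock': 0.0, 'qpos': array([ 1.09777587,  0.52201326, -0.03633384,  1.59995945,  0.02119307,
        1.02110985, -0.11278702]), 'qd': array([-0.00034385, -0.00055007, -0.000555  , -0.00220228,  0.00044078,
       -0.00091407, -0.000644  ]), 'joint_efforts': array([-2.43359784e-03, -9.27120709e+01,  1.97912358e+00, -3.69928873e+01,
        1.77513255e-02,  8.19961773e-03, -2.64477524e-05]), 'position': array([ 0.24486571, -0.57471045,  0.24774351]), 'tool_rot': array([-3.14048961e+00,  6.90552155e-05,  4.02824585e-01]), 'force': array([ 0.27036793,  0.75558921, -0.52924001]), 'moment': array([-0.00916879, -0.00598253,  0.01599848]), 'grip_width': 0.08502697168213451}
0.017
scene {'fx': 381.17331558534784, 'fy': 381.17331558534784, 'cx': 259.98968534200384, 'cy': 188.08764149154175, 'R': array([[ 0.68884803,  0.72464134, -0.01957869],
       [ 0.50825802, -0.50205828, -0.69972227],
       [-0.51687733,  0.47205128, -0.71414663]]), 't': array([-0.31237072, -0.2373637 ,  1.59215619])} [ 1.1587674  -0.64439304  0.96482851]
top {'fx': 442.7493850076416, 'fy': 442.7493850076416, 'cx': 255.7238988285163, 'cy': 191.20179103844188, 'R': array([[ 2.59667197e-02, -9.99662808e-01,  1.37563169e-05],
       [-9.93701902e-01, -2.58133828e-02, -1.09042186e-01],
       [ 1.09005773e-01,  2.81779820e-03, -9.94037123e-01]]), 't': array([-0.07268248,  0.51754387,  1.85803702])} [ 0.31363489 -0.06453398  1.90339289]
```

View pics/scene0.png

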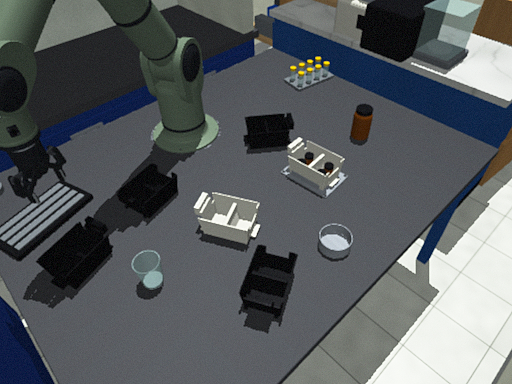

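View pics/top0.png

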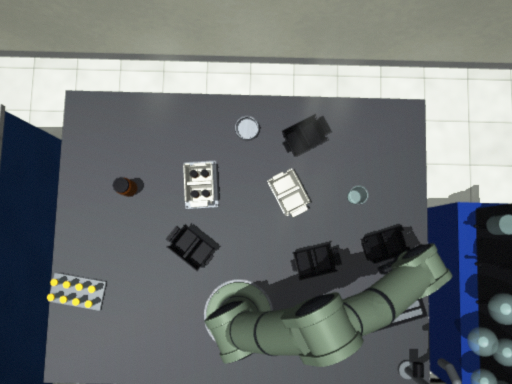

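The white tote at top (290,193) / scene (227,217) is empty, so it is the loose one. The white tote at top (200,185) / scene (315,165) holds jars and sits on a plate, so it is the base. The black ones are look-alikes. I'll confirm in enlarged crops.

```bash
python3 - <<'E'
import cv2,numpy as np
t=cv2.imread("pics/top0.png");s=cv2.imread("pics/scene0.png")
f=lambda im,x,y,w,h,k:cv2.resize(im[y:y+h,x:x+w],None,fx=k,fy=k,interpolation=cv2.INTER_CUBIC)
cv2.imwrite("pics/c1.png",np.hstack([f(t,170,150,65,65,6),f(t,258,158,65,65,6)]))
cv2.imwrite("pics/c2.png",np.hstack([f(s,185,180,80,70,5),f(s,275,130,80,70,5)]))
E
```

```text
(no output)
```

View pics/c1.png

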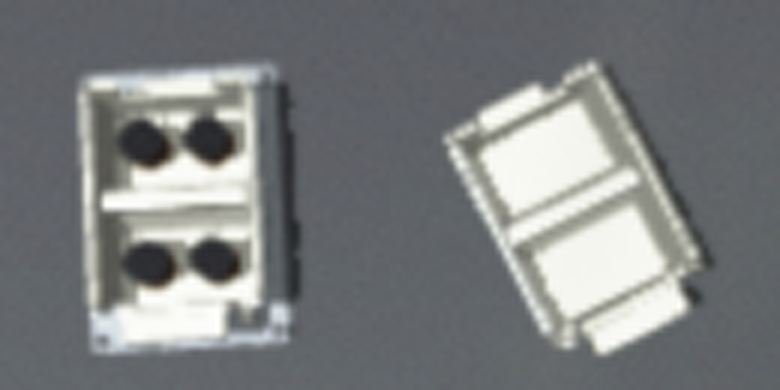

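View pics/c2.png

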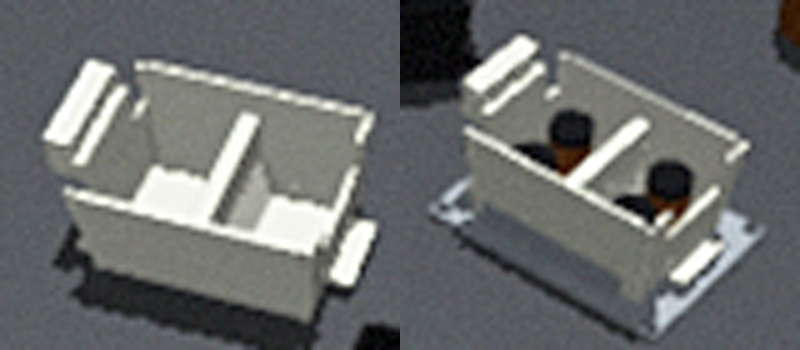

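The crops confirm it: the left tote in c1 holds jars and is the base, and the right one is empty and loose. Both hoods face the robot (image-bottom in the top view), so the loose one needs about half a turn. Next I'll get enlarged crops for the feature points.

```bash
cat > h.py <<'E'
import cv2,numpy as np
from workcell import cams
C={n:cams.get_calibration(n) for n in("scene","top")}
def ray(n,u,v):
    c=C[n];R=np.array(c["R"]);o=-R.T@np.array(c["t"])
    d=R.T@np.array([(u-c["cx"])/c["fx"],(v-c["cy"])/c["fy"],1]);return o,d
def plane(n,u,v,z):
    o,d=ray(n,u,v);return o+d*(z-o[2])/d[2]
def proj(n,X):
    c=C[n];p=np.array(c["R"])@np.asarray(X,float)+np.array(c["t"]);return np.array([c["cx"]+c["fx"]*p[0]/p[2],c["cy"]+c["fy"]*p[1]/p[2]])
def grid(im,x,y,w,h,k,step=5):
    g=cv2.resize(im[y:y+h,x:x+w],None,fx=k,fy=k,interpolation=cv2.INTER_CUBIC)
    for i in range(0,w,step):
        u=int((i+.5)*k);cv2.line(g,(u,0),(u,6),(0,255,255),1);cv2.putText(g,str(x+i),(u-8,16),0,.33,(0,255,255),1)
    for j in range(0,h,step):
        v=int((j+.5)*k);cv2.line(g,(0,v),(6,v),(0,255,255),1);cv2.putText(g,str(y+j),(8,v+3),0,.33,(0,255,255),1)
    return g
E
python3 - <<'E'
from h import *
t=cv2.imread("pics/top0.png");s=cv2.imread("pics/scene0.png")
for n,im,b in(("ta",t,(262,162,56,58)),("tb",t,(176,154,52,60)),("sa",s,(186,182,80,70)),("sb",s,(278,130,76,70))):
    cv2.imwrite(f"pics/g_{n}.png",grid(im,*b,8 if n[0]=='s' else 10))
E
```

```text
(no output)
```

View pics/g_ta.png

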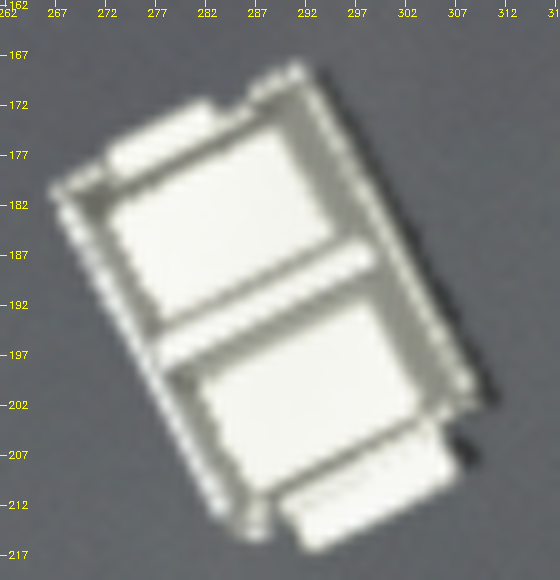

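View pics/g_tb.png

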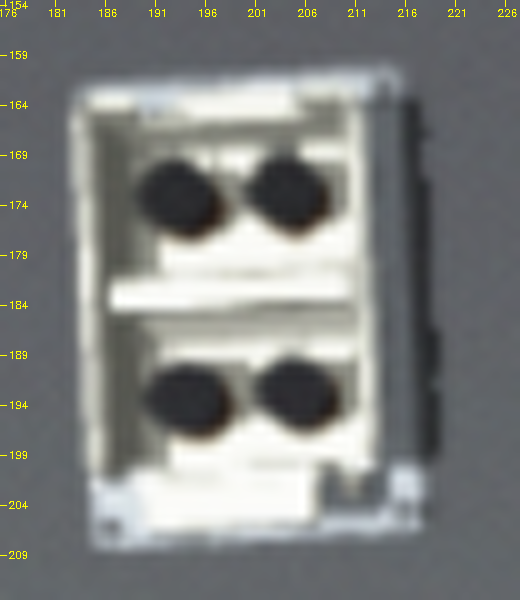

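View pics/g_sa.png

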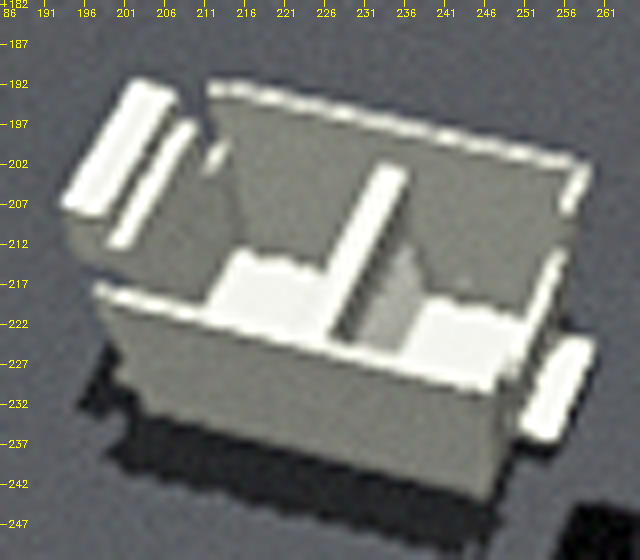

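View pics/g_sb.png

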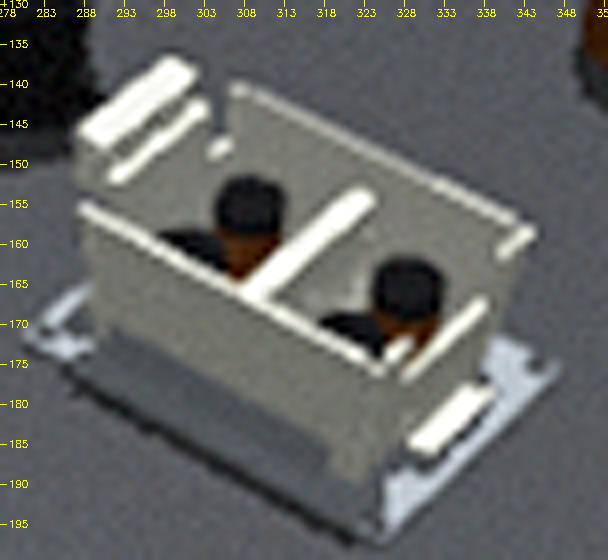

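```bash
cat > fit.py <<'E'
from h import *
from scipy.optimize import least_squares
def run(name,obs):
    P=[];Q=[]
    for cam,off,k,pts in obs:
        for (x,y,z,cu,cv) in pts:
            u=cu/k-.5+off[0];v=cv/k-.5+off[1]
            P.append((x,y));Q.append(plane(cam,u,v,z/1000)[:2]*1000)
    P=np.array(P,float);Q=np.array(Q)
    def res(p):
        c,s=np.cos(p[2]),np.sin(p[2]);return P@np.array([[c,s],[-s,c]])+p[:2]-Q
    def sol(m):
        Y0=np.radians(-150)if name[0]=='s' else np.pi
        r=least_squares(lambda p:res(p)[m].ravel(),[*Q.mean(0),Y0],loss='soft_l1',f_scale=2,x_scale=[1,1,.01]);return r.x
    a=np.ones(len(P),bool);n0=len(obs[0][3]);m0=a.copy();m0[n0:]=False
    for lab,m in(("all",a),(obs[0][0],m0),(obs[1][0],~m0)):
        p=sol(m);print(name,lab,p[:2].round(1),np.degrees(p[2]).round(2))
        if lab=="all":
            r=res(p);[print("  ",P[i],r[i].round(1)) for i in range(len(P))]
E
python3 - <<'E'
from fit import *
run("spare",[("scene",(186,182),8,[(-81,-59,80,593,165),(-81,59,80,497,391),(-92,-25,14,597,342),(-92,25,14,557,442),(101,-34,97,135,78),(101,34,97,60,203),(6,-50,62,380,163),(-6,-50,62,408,172)]),
 ("top",(262,162),10,[(-81,-59,80,50,190),(-81,59,80,298,62),(-92,-25,14,105,152),(-92,25,14,208,98),(0,50,62,375,253),(0,-50,62,160,357),(101,-34,97,312,552),(101,34,97,460,474)])])
run("base",[("scene",(278,130),8,[(-81,-59,86,537,233),(-81,59,86,382,377),(-92,-25,20,494,392),(-92,25,20,430,458),(101,-34,103,173,53),(101,34,103,78,132),(6,-50,68,357,187),(-6,-50,68,376,200)]),
 ("top",(176,154),10,[(0,50,68,352,286),(0,-50,68,108,295),(101,-34,103,138,530),(101,34,103,312,522)])])
E
```

```text
spare all [ 517.6 -193.6] -151.47
   [-81. -59.] [-1.7 -0.3]
   [-81.  59.] [-1.8 -1.7]
   [-92. -25.] [-1.7 -0.6]
   [-92.  25.] [-2.9  0.8]
   [101. -34.] [ 0.4 -1.3]
   [101.  34.] [0.1 0.1]
   [  6. -50.] [-0.9 -0.6]
   [ -6. -50.] [-1.9  0.3]
   [-81. -59.] [ 1.1 -0.1]
   [-81.  59.] [ 1.  -1.8]
   [-92. -25.] [ 1.  -0.1]
   [-92.  25.] [ 0.2 -0.1]
   [ 0. 50.] [2.7 2.5]
   [  0. -50.] [1.  1.2]
   [101. -34.] [1.6 0.9]
   [101.  34.] [0.6 1.1]
spare scene [ 518.8 -193.2] -151.73
spare top [ 516.5 -194.1] -151.18
base all [547.2 180.3] 183.79
   [-81. -59.] [-1.3  0.4]
   [-81.  59.] [-4.1 -0.1]
   [-92. -25.] [-0.3 -1.1]
   [-92.  25.] [-3.1  1.1]
   [101. -34.] [ 1.  -1.7]
   [101.  34.] [-2.9  1.9]
   [  6. -50.] [-0.4 -0.4]
   [ -6. -50.] [-0.2  1.3]
   [ 0. 50.] [2.3 0.6]
   [  0. -50.] [ 2.1 -1.4]
   [101. -34.] [ 2.9 -2. ]
   [101.  34.] [2.3 0.9]
base scene [548.8 179.8] 184.32
base top [544.9 180.7] 183.74
```

Fits agree to about 2 mm between the two views: spare is at (518,-194) mm with yaw -151.5°, and base is at (547,180) mm with yaw 183.8°. Both are in reach. Next is a helper that turns a target pose into move units.

```bash
cat > mv.py <<'E'
import numpy as np
from scipy.spatial.transform import Rotation as Ro
from workcell import telemetry
def to(p,rpy_deg,v=True):
    s=telemetry.observe();p0=s["position"];R0=Ro.from_euler("xyz",s["tool_rot"])
    R1=Ro.from_euler("xyz",rpy_deg,degrees=True)
    d=R0.inv().apply(np.array(p)-p0)/.15; w=(R0.inv()*R1).as_rotvec(degrees=True)/45
    m=max(1,abs(d).max(),abs(w).max())
    print("full",d.round(3),w.round(3),"div",round(m,2)); 
    rows=max(np.linalg.norm(d)*150/62.5, np.linalg.norm(w)*45/10.7)
    print("rows full",round(rows,1),"q",s["qpos"].round(2),"f",s["force"].round(1),"t",round(s["clock"],2))
E
python3 -c "
from mv import *
to((.518,-.194,.25),(180,0,-61.5))
from h import *
for n,u,v in(('beaker',358,195),('sieve',247,128),('reagent',123,186)): print(n,plane('top',u,v,.08))"
```

```text
full [ 2.67  -1.621 -0.013] [-1.00e-03  1.00e-03  1.88e+00] div 2.67
rows full 7.9 q [ 1.1   0.52 -0.04  1.6   0.02  1.02 -0.11] f [ 0.6 -0.6 -0.4] t 0.1
beaker [ 0.50877048 -0.48297063  0.08      ]
sieve [ 0.78015281 -0.01571019  0.08      ]
reagent [0.52099083 0.49160126 0.08      ]
```

Call:
arm_command --pt "0 0.32 -0.2 0 0 0 0.22" --pt "0 0.64 -0.4 0 0 0 0.44" --pt "0 0.95 -0.58 0 0 0 0.67" --pt "0 0.95 -0.58 0 0 0 0.67" --newtons 40

```text
clock: 0.6
position: [0.3451, -0.4356, 0.2482]
tool_rot: [-3.14, -0.001, -0.121]
force: [-0.6, 0.2, 0.9]
grip_width: 0.0427
```

```bash
python3 -c "
from mv import *
to((.518,-.194,.25),(180,0,-61.5))"
```

```text
full [ 0.951 -1.738 -0.009] [-0.002  0.     1.213] div 1.74
rows full 5.1 q [ 0.76  0.41  0.05  1.79 -0.03  0.94 -0.87] f [-0.6  0.2  0.9] t 0.6
```

Call:
arm_command --pt "0 0.18 -0.33 0 0 0 0.22" --pt "0 0.36 -0.66 0 0 0 0.44" --pt "0 0.54 -0.98 0 0 0 0.67" --pt "0 0.54 -0.98 0 0 0 0.67"

```text
clock: 1.1
position: [0.4425, -0.3003, 0.248]
tool_rot: [-3.141, 0.001, -0.646]
force: [-0.9, -0.6, -0.7]
grip_width: 0.0431
```

```bash
python3 -c "
from mv import *
to((.518,-.194,.20),(180,0,-61.5))"
```

```text
full [-0.025 -0.869  0.321] [-0.001  0.001  0.544] div 1
rows full 2.3 q [ 0.39  0.38  0.13  1.84 -0.06  0.92 -1.67] f [-0.9 -0.6 -0.7] t 1.1
```

Call:
arm_command --pt "0 -0.01 -0.3 0.1 0 0 0.18" --pt "0 -0.02 -0.6 0.2 0 0 0.37" --pt "0 -0.025 -0.87 0.32 0 0 0.544" --pt "0 -0.025 -0.87 0.32 0 0 0.544" --pt "0 -0.025 -0.87 0.32 0 0 0.544"

```text
clock: 1.72
position: [0.5158, -0.1986, 0.2003]
tool_rot: [3.141, -0.0, -1.076]
force: [-0.6, 0.4, -0.5]
grip_width: 0.0422
```

```bash
python3 -c "
from mv import *
to((.518,-.194,.05),(180,0,-61.5))
from h import *
s=cams.grab_frame('scene');t=cams.grab_frame('top')
cv2.imwrite('pics/s1.png',np.hstack([grid(s,160,130,110,120,4,10),grid(t,230,140,80,120,4,10)]))"
```

```text
full [-0.02  -0.028  1.002] [ 0.001 -0.    -0.003] div 1.0
rows full 2.4 q [ 0.12  0.47  0.19  1.85 -0.12  0.83 -2.28] f [-0.6  0.4 -0.5] t 1.73
```

View pics/s1.png

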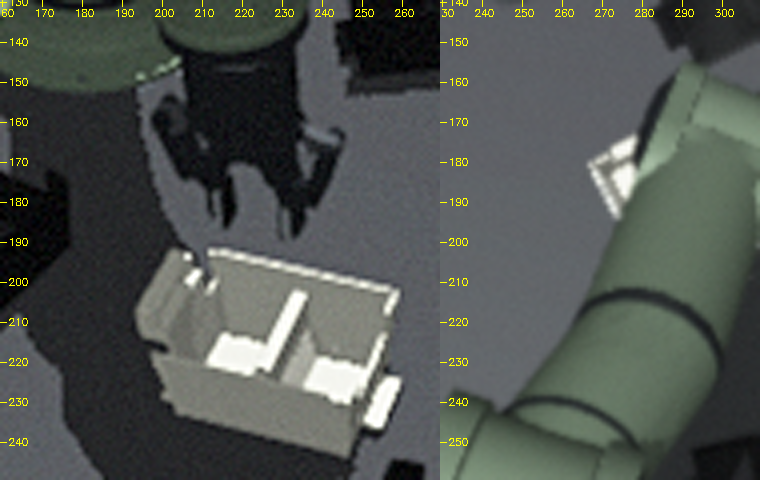

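The scene view shows the open fingers at (218,222) and (290,232), on both sides above the ridge and opening along the tote's length. Descend.

Call:
arm_command --pt "0 -0.02 -0.028 0.3 0 0 0" --pt "0 -0.02 -0.028 0.6 0 0 0" --pt "0 -0.02 -0.028 0.85 0 0 0" --pt "0 -0.02 -0.028 0.98 0 0 0" --pt "0 -0.02 -0.028 0.98 0 0 0"

```text
clock: 2.45
position: [0.5177, -0.1934, 0.0526]
tool_rot: [3.14, 0.001, -1.078]
force: [0.1, 0.3, 0.2]
grip_width: 0.0427
```

```bash
python3 -c "
from mv import *
to((.518,-.194,.051),(180,0,-61.5))
from h import *
s=cams.grab_frame('scene')
cv2.imwrite('pics/s2.png',grid(s,160,130,110,120,5,10))"
```

```text
full [0.005 0.    0.011] [ 0.002  0.001 -0.005] div 1
rows full 0.0 q [ 0.16  0.7   0.13  1.93 -0.17  0.52 -2.25] f [0.1 0.3 0.2] t 2.45
```

View pics/s2.png

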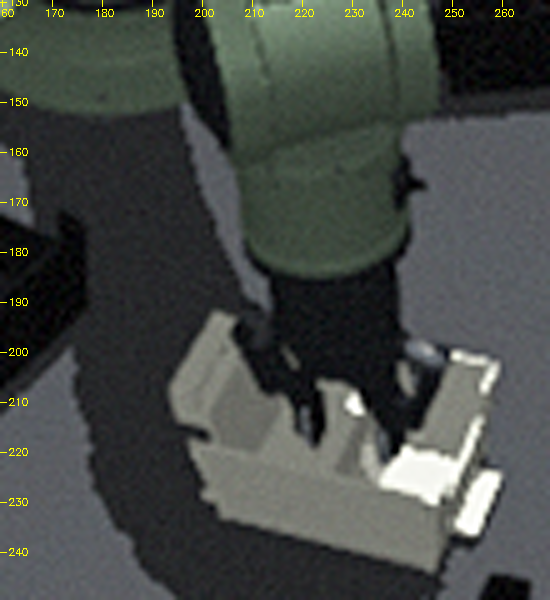

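The fingers are either side of the ridge at (222,218) and (237,219), with no contact force. Close.

Call:
arm_command --pt "-1 0 0 0 0 0 0" --pt "-1 0 0 0 0 0 0" --pt "-1 0 0 0 0 0 0" --pt "-1 0 0 0 0 0 0" --pt "-1 0 0 0 0 0 0" --pt "-1 0 0 0 0 0 0" --newtons 70

```text
clock: 3.25
position: [0.5191, -0.1928, 0.0545]
tool_rot: [-3.141, -0.001, -1.077]
force: [-2.6, -0.2, 11.4]
grip_width: 0.0107
```

Call:
arm_command --pt "-1 0 0 -0.05 0 0 0" --pt "-1 0 0 -0.15 0 0 0" --pt "-1 0 0 -0.35 0 0 0" --pt "-1 0 0 -0.6 0 0 0" --pt "-1 0 0 -0.9 0 0 0" --pt "-1 0 0 -1 0 0 0" --pt "-1 0 0 -1 0 0 0"

```text
clock: 4.12
position: [0.519, -0.1923, 0.2042]
tool_rot: [-3.14, -0.001, -1.077]
force: [-0.1, 0.8, -3.8]
grip_width: 0.0111
```

```bash
python3 -c "
from mv import *
to((.547,.18,.24),(180,0,93.8))
from h import *
s=cams.grab_frame('scene')
cv2.imwrite('pics/s3.png',grid(s,150,80,130,140,5,10))"
```

```text
full [-2.096 -1.342 -0.239] [ 1.000e-03 -3.000e-03 -3.455e+00] div 3.46
rows full 14.5 q [ 0.1   0.47  0.2   1.85 -0.12  0.84 -2.29] f [-0.1  0.8 -3.8] t 4.12
```

View pics/s3.png

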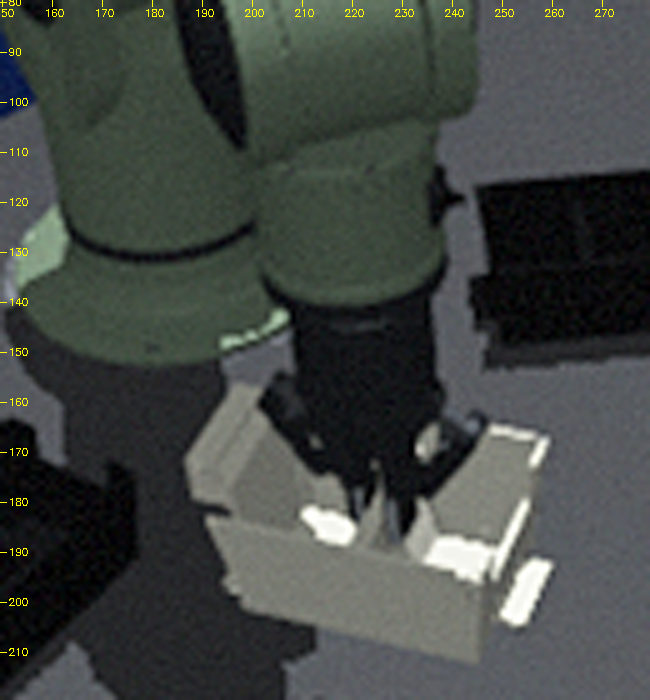

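The lift held: jaws at 11 mm on the ridge, tote hanging level, about 0.39 kg. Now I'll turn and carry it in quarters.

```bash
cat > wp.py <<'E'
from mv import *
import sys
k=int(sys.argv[1])
a=np.array([.519,-.192,.24]);b=np.array([.547,.18,.24]);f=k/4
to(a+(b-a)*f,(180,0,-61.5+155.3*f))
E
python3 wp.py 1
```

```text
full [-0.523 -0.339 -0.247] [-0.     0.    -0.867] div 1
rows full 3.6 q [ 0.11  0.47  0.19  1.85 -0.12  0.84 -2.29] f [ 0.2 -0.9 -3.1] t 4.17
```

Call:
arm_command --pt "-1 -0.07 -0.04 -0.1 0 0 -0.1" --pt "-1 -0.17 -0.11 -0.2 0 0 -0.3" --pt "-1 -0.3 -0.2 -0.25 0 0 -0.5" --pt "-1 -0.42 -0.27 -0.25 0 0 -0.7" --pt "-1 -0.52 -0.34 -0.25 0 0 -0.867"

```text
clock: 4.8
position: [0.526, -0.0986, 0.2392]
tool_rot: [3.141, 0.003, -0.391]
force: [0.0, -0.3, -2.4]
grip_width: 0.0108
```

```bash
python3 wp.py 2
```

```text
full [-0.192 -0.588 -0.005] [-0.001  0.003 -0.857] div 1
rows full 3.6 q [ 0.06  0.39  0.02  1.85 -0.01  0.91 -1.88] f [ 0.  -0.3 -2.4] t 4.8
```

Call:
arm_command --pt "-1 -0.05 -0.14 0 0 0 -0.2" --pt "-1 -0.1 -0.29 0 0 0 -0.42" --pt "-1 -0.15 -0.44 0 0 0 -0.64" --pt "-1 -0.19 -0.59 0 0 0 -0.857"

```text
clock: 5.3
position: [0.5338, -0.006, 0.2391]
tool_rot: [-3.141, 0.003, 0.283]
force: [0.4, -0.1, -2.3]
grip_width: 0.0108
```

```bash
python3 wp.py 3
```

```text
full [ 0.213 -0.584 -0.006] [-0.002  0.003 -0.861] div 1
rows full 3.6 q [ 0.02  0.39 -0.16  1.84  0.08  0.91 -1.46] f [ 0.4 -0.1 -2.3] t 5.3
```

Call:
arm_command --pt "-1 0.05 -0.14 0 0 0 -0.2" --pt "-1 0.1 -0.29 0 0 0 -0.42" --pt "-1 0.16 -0.44 0 0 0 -0.64" --pt "-1 0.21 -0.58 0 0 0 -0.86"

```text
clock: 5.8
position: [0.5403, 0.0863, 0.2391]
tool_rot: [-3.139, 0.001, 0.959]
force: [-0.0, -0.5, -3.1]
grip_width: 0.0108
```

```bash
python3 wp.py 4
```

```text
full [ 0.537 -0.322 -0.006] [-0.004  0.001 -0.864] div 1
rows full 3.6 q [-0.02  0.43 -0.33  1.8   0.17  0.94 -1.03] f [-0.  -0.5 -3.1] t 5.8
```

Call:
arm_command --pt "-1 0.13 -0.08 0 0 0 -0.2" --pt "-1 0.27 -0.16 0 0 0 -0.42" --pt "-1 0.4 -0.24 0 0 0 -0.64" --pt "-1 0.537 -0.322 0 0 0 -0.86" --pt "-1 0.537 -0.322 0 0 0 -0.864" --pt "-1 0.537 -0.322 0 0 0 -0.864"

```text
clock: 6.55
position: [0.5479, 0.1784, 0.2396]
tool_rot: [-3.139, 0.0, 1.629]
force: [-0.2, -0.8, -2.7]
grip_width: 0.0104
```

```bash
python3 -c "
from mv import *
to((.547,.18,.24),(180,0,93.8))
from h import *
s=cams.grab_frame('scene');t=cams.grab_frame('top')
cv2.imwrite('pics/s4.png',s)
cv2.imwrite('pics/s4s.png',grid(s,250,70,110,140,5,10));cv2.imwrite('pics/s4t.png',grid(t,150,120,90,110,5,10))
from workcell import telemetry
print(telemetry.observe()['position'],telemetry.observe()['tool_rot'])"
```

```text
full [ 0.011 -0.005 -0.003] [-0.003  0.    -0.01 ] div 1
rows full 0.0 q [-0.06  0.49 -0.5   1.72  0.27  1.   -0.6 ] f [-0.2 -0.8 -2.7] t 6.55
[0.5481623  0.17818361 0.24017617] [-3.14056817e+00  4.28370436e-04  1.62882635e+00]
```

View pics/s4s.png

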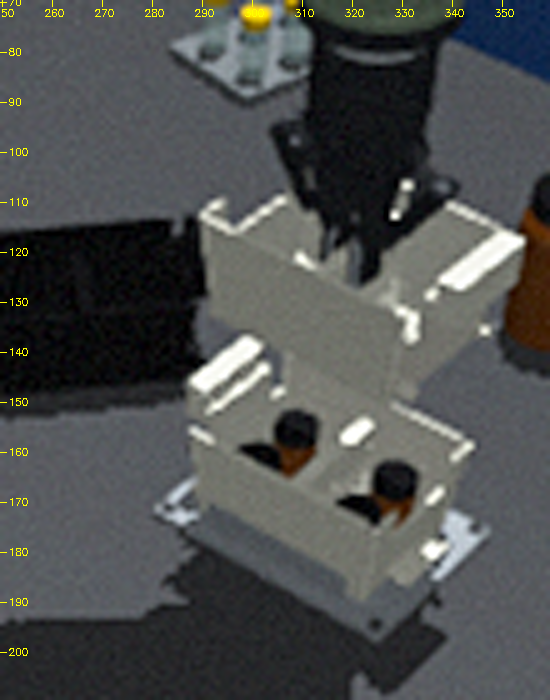

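View pics/s4t.png

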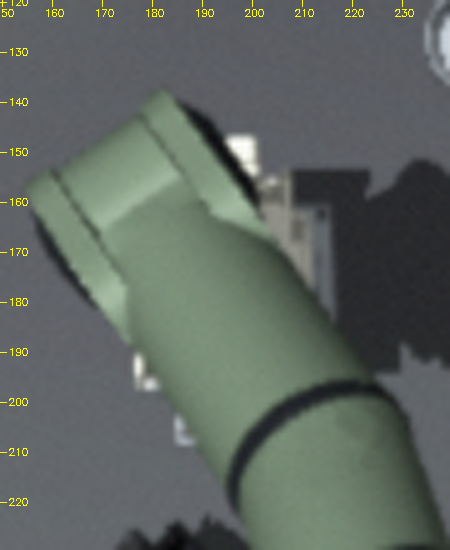

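```bash
python3 -c "
from h import *
s=cv2.imread('pics/s4.png')
cv2.imwrite('pics/s4b.png',grid(s,286,98,72,64,10,5))"
```

```text
(no output)
```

View pics/s4b.png

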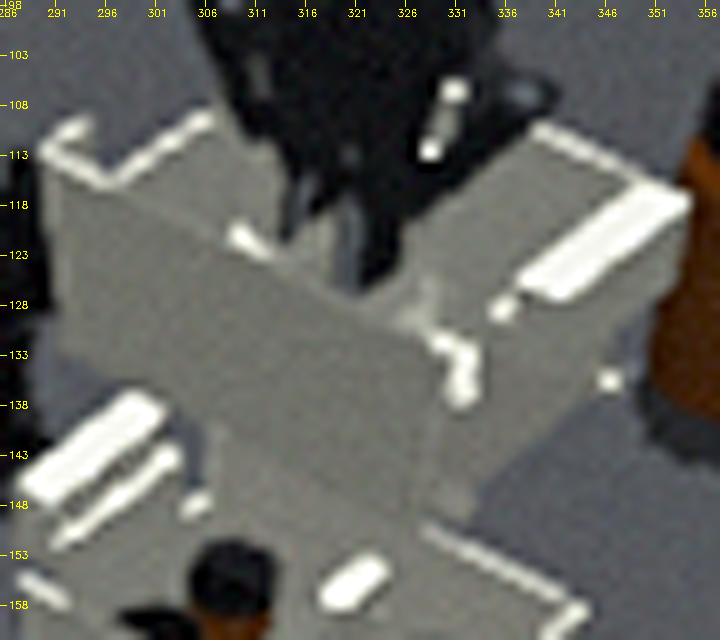

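```bash
cat > meas.py <<'E'
from h import *
from scipy.optimize import least_squares
# full pose (x,y,z,yaw) from scene pixels only, pitch given
def meas(off,k,pts,free_z=False,z0=185.7,x0=(547,180,3.5)):
    P=np.array([p[:3] for p in pts],float);U=np.array([[p[3]/k-.5+off[0],p[4]/k-.5+off[1]] for p in pts])
    from scipy.spatial.transform import Rotation as Ro
    def res(q):
        X=Ro.from_euler("z",q[2],degrees=True).apply(P)+[q[0],q[1],q[3] if free_z else z0]
        return (np.array([proj("scene",x/1000) for x in X])-U).ravel()
    r=least_squares(res,[*x0,z0] if free_z else x0);print(r.x.round(2));print(r.fun.reshape(-1,2).round(2).tolist())
E
python3 -c "
from meas import *
p=[(-81,-59,80,40,150),(101,-34,97,565,300),(101,34,97,692,202),(84,-34,97,518,285),(84,34,97,640,182)]
meas((286,98),10,p);meas((286,98),10,p,True)"
```

```text
[551.88 177.93   2.97]
[[-0.51, 0.09], [-0.14, 0.33], [0.18, 0.07], [-0.2, -0.48], [0.66, -0.11]]
[544.57 188.57   3.23 176.44]
[[-0.0, 0.32], [-0.16, 0.24], [-0.09, 0.07], [-0.17, -0.53], [0.44, -0.07]]
```

The hanging tote is facing correctly, with its tongue toward the base hood. Next come the hooking waypoints in base coordinates: tilt θ, origin offset toward the hood Ou, and origin height Oh.

```bash
cat > hook.py <<'E'
from mv import *
import sys
B=np.array([548.7,180.6]);Y=3.9;G=54.5
def hook(Ou,Oh,th,dv=0):
    t=np.radians(th);u=Ou+G*np.sin(t);h=Oh+G*np.cos(t)
    d=-np.array([np.cos(np.radians(Y)),np.sin(np.radians(Y))]);n=np.array([d[1],-d[0]])*-1
    p=B+u*d+dv*n
    R=Ro.from_euler("z",Y,degrees=True)*Ro.from_euler("y",-th,degrees=True)*Ro.from_euler("z",90,degrees=True)*Ro.from_euler("x",180,degrees=True)
    s=telemetry.observe()
    # state in hook coords
    R0=Ro.from_euler("xyz",s["tool_rot"]);z=-R0.apply([0,0,1]);T0=np.degrees(np.arctan2(z[:2]@d,z[2]))
    q=s["position"]*1000;Q=q-z*G
    print("now Ou %.1f v %.1f Oh %.1f th %.1f"%((Q[:2]-B)@d,(Q[:2]-B)@n,Q[2],T0))
    to([*(p/1000),h/1000],R.as_euler("xyz",degrees=True))
if __name__=="__main__": hook(*map(float,sys.argv[1:]))
E
python3 hook.py -25 130 15
```

```text
now Ou 0.8 v 2.4 Oh 185.7 th -0.1
full [0.017 0.078 0.383] [-0.335  0.002 -0.013] div 1
rows full 1.4 q [-0.06  0.49 -0.5   1.72  0.27  1.   -0.6 ] f [-0.7  0.5 -3.4] t 6.65
```

Call:
arm_command --pt "-1 0.005 0.02 0.05 -0.1 0 -0.01" --pt "-1 0.01 0.04 0.15 -0.2 0 -0.01" --pt "-1 0.017 0.06 0.25 -0.3 0 -0.013" --pt "-1 0.017 0.078 0.34 -0.335 0 -0.013" --pt "-1 0.017 0.078 0.383 -0.335 0.002 -0.013" --pt "-1 0.017 0.078 0.383 -0.335 0.002 -0.013" --pt "-1 0.017 0.078 0.383 -0.335 0.002 -0.013"

```text
clock: 7.52
position: [0.5602, 0.1822, 0.1838]
tool_rot: [2.878, -0.0, 1.641]
force: [1.2, 0.1, -1.6]
grip_width: 0.0106
```

```bash
python3 hook.py -25 105 15;python3 -c "
from h import *
s=cams.grab_frame('scene')
cv2.imwrite('pics/s5.png',grid(s,275,100,80,75,9,5))"
```

```text
now Ou -25.7 v -0.9 Oh 131.2 th 15.1
full [-0.005 -0.05   0.167] [ 0.002 -0.001  0.002] div 1
rows full 0.4 q [-0.18  0.47 -0.38  1.96  0.53  0.57 -0.86] f [ 1.2  0.1 -1.6] t 7.53
```

View pics/s5.png

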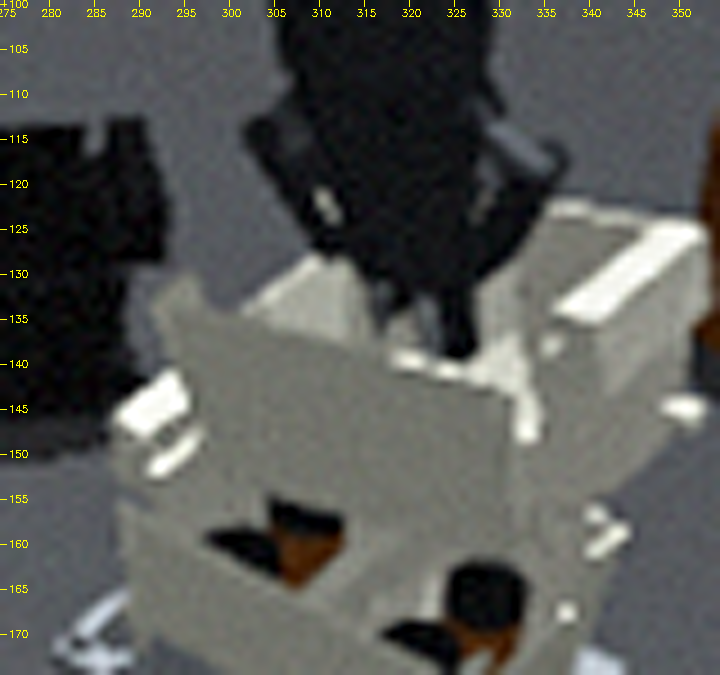

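The tongue end (left, hidden behind the wall near (295,140)) is tipped down 15° toward the base hood at (290,147). Lower to just above hooking height.

Call:
arm_command --pt "-1 0 -0.015 0.05 0 0 0" --pt "-1 0 -0.03 0.1 0 0 0" --pt "-1 -0.005 -0.05 0.16 0 0 0" --pt "-1 -0.005 -0.05 0.165 0 0 0" --pt "-1 -0.005 -0.05 0.165 0 0 0"

```text
clock: 8.2
position: [0.5591, 0.1816, 0.1574]
tool_rot: [2.879, -0.0, 1.642]
force: [-0.4, -0.8, -2.3]
grip_width: 0.0105
```

```bash
python3 hook.py -12 104.5 15
```

```text
now Ou -24.6 v -0.4 Oh 104.8 th 15.1
full [-0.002 -0.081 -0.02 ] [ 0.002 -0.001  0.003] div 1
rows full 0.2 q [-0.21  0.5  -0.34  1.98  0.58  0.51 -0.9 ] f [-0.4 -0.8 -2.3] t 8.2
```

Call:
arm_command --pt "-1 0 -0.03 -0.007 0 0 0" --pt "-1 0 -0.055 -0.014 0 0 0" --pt "-1 -0.002 -0.081 -0.02 0 0 0" --pt "-1 -0.002 -0.081 -0.02 0 0 0"

```text
clock: 8.7
position: [0.5463, 0.1803, 0.1574]
tool_rot: [2.878, -0.0, 1.642]
force: [-0.0, 0.2, -2.1]
grip_width: 0.0107
```

```bash
python3 hook.py -12 101 15;python3 -c "
from h import *
s=cams.grab_frame('scene')
cv2.imwrite('pics/s6.png',grid(s,275,100,80,75,9,5))"
```

```text
now Ou -11.8 v 0.1 Oh 104.7 th 15.1
full [ 0.001 -0.005  0.024] [ 0.002 -0.001  0.003] div 1
rows full 0.1 q [-0.22  0.48 -0.34  2.01  0.58  0.5  -0.92] f [-0.   0.2 -2.1] t 8.7
```

View pics/s6.png

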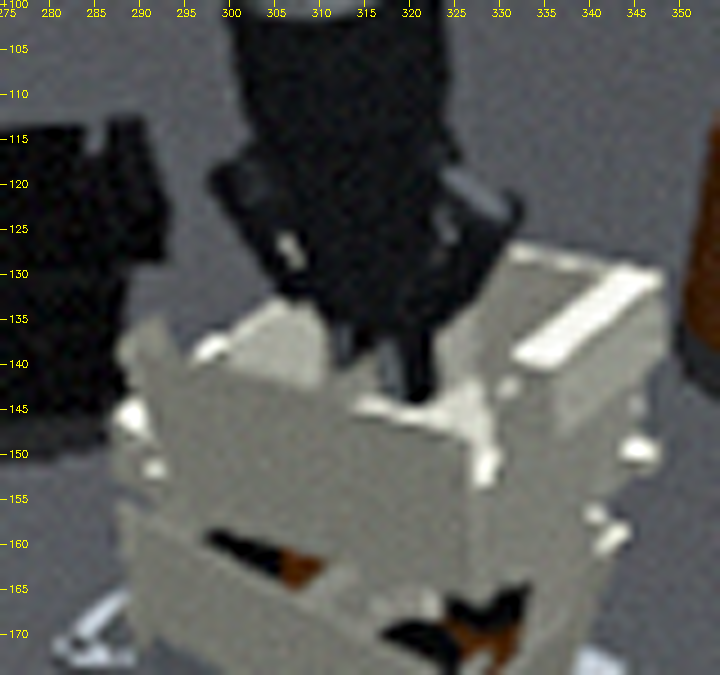

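Call:
arm_command --pt "-1 0 -0.002 0.007 0 0 0" --pt "-1 0 -0.003 0.013 0 0 0" --pt "-1 0 -0.003 0.013 0 0 0"

```text
clock: 9.12
position: [0.5467, 0.1803, 0.1551]
tool_rot: [2.879, -0.0, 1.641]
force: [-0.5, 0.1, -3.0]
grip_width: 0.0104
```

Call:
arm_command --pt "-1 0 -0.001 0.004 0 0 0" --pt "-1 0 -0.002 0.007 0 0 0" --pt "-1 0 -0.002 0.007 0 0 0"

```text
clock: 9.5
position: [0.5467, 0.1804, 0.1541]
tool_rot: [2.879, -0.0, 1.641]
force: [-0.3, 0.0, -2.7]
grip_width: 0.0107
```

```bash
python3 hook.py -12 101 15
```

```text
now Ou -12.1 v 0.1 Oh 101.5 th 15.1
full [ 0.001 -0.001  0.003] [ 0.002 -0.001  0.003] div 1
rows full 0.0 q [-0.22  0.49 -0.34  2.01  0.59  0.49 -0.93] f [-0.3  0.  -2.7] t 9.5
```

Call:
arm_command --pt "-1 0 -0.001 0.004 0 0 0" --pt "-1 0 -0.002 0.007 0 0 0" --pt "-1 0 -0.002 0.007 0 0 0"

```text
clock: 9.88
position: [0.5466, 0.1803, 0.153]
tool_rot: [2.879, -0.0, 1.641]
force: [-1.3, 0.4, -2.6]
grip_width: 0.0109
```

Call:
arm_command --pt "-1 0 -0.001 0.004 0 0 0" --pt "-1 0 -0.002 0.007 0 0 0" --pt "-1 0 -0.002 0.007 0 0 0"

```text
clock: 10.25
position: [0.5467, 0.1804, 0.152]
tool_rot: [2.878, -0.0, 1.641]
force: [-0.5, -0.5, -2.9]
grip_width: 0.0104
```

```bash
python3 hook.py -12 101 15
```

```text
now Ou -12.2 v 0.1 Oh 99.4 th 15.1
full [ 0.001  0.002 -0.011] [ 0.002 -0.001  0.003] div 1
rows full 0.0 q [-0.22  0.49 -0.33  2.01  0.59  0.48 -0.93] f [-0.5 -0.5 -2.9] t 10.25
```

No contact yet, about 2.7 mm below where I expected it. I'll check the tote's real tilt and position in the camera before going further.

```bash
python3 -c "
from h import *
s=cams.grab_frame('scene');cv2.imwrite('pics/s7raw.png',s)
cv2.imwrite('pics/s7.png',grid(s,282,112,70,62,11,5))"
```

```text
(no output)
```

View pics/s7.png

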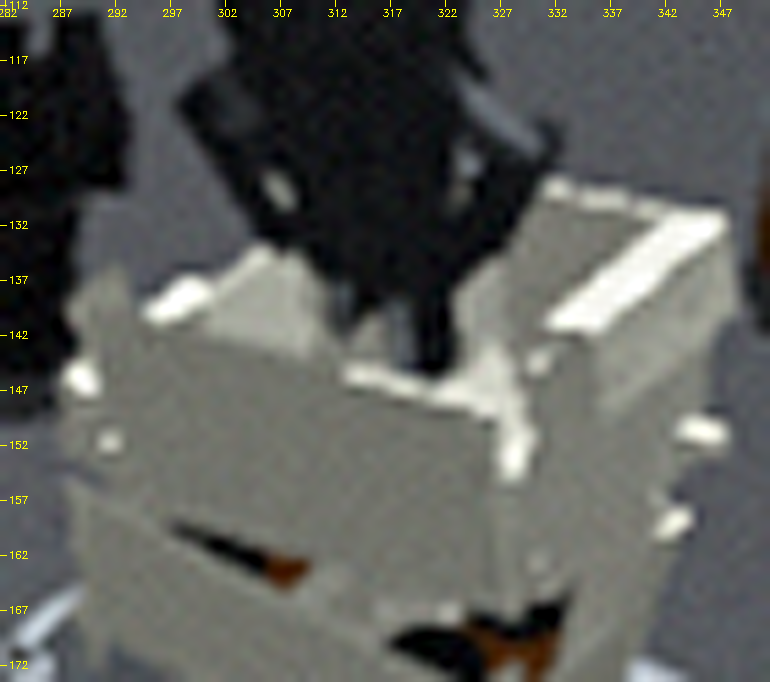

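```bash
cat > chk.py <<'E'
from h import *
from scipy.spatial.transform import Rotation as Ro
from scipy.optimize import least_squares
pts=[(101,-34,97,600,333),(101,34,97,728,222),(84,34,97,682,208),(-81,-59,80,66,308),(81,-59,80,497,412)]
k=11;off=(282,112)
P=np.array([p[:3] for p in pts],float);U=np.array([[p[3]/k-.5+off[0],p[4]/k-.5+off[1]] for p in pts])
B=np.array([548.7,180.6])
def pr(Ou,Oh,th,yaw,v=0):
    y=np.radians(yaw);d=-np.array([np.cos(y),np.sin(y)])
    X=(Ro.from_euler("z",yaw,degrees=True)*Ro.from_euler("y",-th,degrees=True)).apply(P)+[*(B+Ou*d),Oh]
    return np.array([proj("scene",x/1000) for x in X])
print((pr(-12.2,99.4,15.1,3.9)-U).round(2).tolist())
for kn in ((),):
    r=least_squares(lambda q:(pr(q[0],q[1],q[2],3.9)-U).ravel(),[-12,99,15],x_scale=[1,1,.5]);print(r.x.round(2),(r.fun.reshape(-1,2)).round(2).tolist())
E
python3 chk.py
```

```text
[[-1.26, -0.4], [-0.57, -0.42], [-0.92, -0.08], [-1.14, -0.71], [-1.32, -0.3]]
[-17.19  99.51  15.69] [[-0.21, -0.11], [0.47, -0.16], [0.11, 0.22], [-0.15, 0.04], [-0.25, 0.06]]
```

The camera puts the tote about 5 mm further back from the hood than the arm numbers do, so the tip was not yet over the ledge. That explains the missing contact. Lift 4.5 mm, advance 6 mm and probe again.

```bash
python3 hook.py -6 104.5 15
```

```text
now Ou -12.2 v 0.1 Oh 99.4 th 15.1
full [ 0.001 -0.03  -0.044] [ 0.002 -0.001  0.003] div 1
rows full 0.1 q [-0.22  0.49 -0.33  2.01  0.59  0.48 -0.93] f [ 0.3 -0.4 -2. ] t 10.3
```

Call:
arm_command --pt "-1 0 0.009 -0.033 0 0 0" --pt "-1 0 0 -0.036 0 0 0" --pt "-1 0 -0.015 -0.04 0 0 0" --pt "-1 0 -0.03 -0.044 0 0 0" --pt "-1 0 -0.03 -0.044 0 0 0"

```text
clock: 10.92
position: [0.5403, 0.1799, 0.1571]
tool_rot: [2.879, -0.0, 1.642]
force: [-1.3, 0.3, -3.2]
grip_width: 0.0109
```

Call:
arm_command --pt "-1 0 -0.002 0.007 0 0 0" --pt "-1 0 -0.003 0.013 0 0 0" --pt "-1 0 -0.003 0.013 0 0 0"

```text
clock: 11.3
position: [0.5407, 0.1799, 0.1551]
tool_rot: [2.879, -0.0, 1.641]
force: [-1.2, -0.6, -2.1]
grip_width: 0.0106
```

```bash
python3 hook.py -6 104.5 15
```

```text
now Ou -6.1 v 0.1 Oh 102.4 th 15.1
full [ 0.001  0.003 -0.013] [ 0.002 -0.001  0.003] div 1
rows full 0.0 q [-0.23  0.48 -0.33  2.03  0.59  0.49 -0.94] f [-1.2 -0.6 -2.1] t 11.3
```

Call:
arm_command --pt "-1 0 -0.001 0.004 0 0 0" --pt "-1 0 -0.002 0.007 0 0 0" --pt "-1 0 -0.002 0.007 0 0 0"

```text
clock: 11.68
position: [0.5409, 0.18, 0.1543]
tool_rot: [2.878, -0.0, 1.641]
force: [1.1, -0.5, 0.9]
grip_width: 0.0108
```

Call:
arm_command --pt "-1 0 -0.001 0.004 0 0 0" --pt "-1 0 -0.002 0.007 0 0 0" --pt "-1 0 -0.002 0.007 0 0 0"

```text
clock: 12.05
position: [0.5413, 0.1801, 0.1536]
tool_rot: [2.877, -0.001, 1.641]
force: [2.6, 0.1, 7.7]
grip_width: 0.0106
```

That is contact with the ledge at Oh ≈ 101.7, against 102.1 expected. Raise 2 mm and slide the tongue in under the lip, watching the force.

```bash
python3 hook.py 1 103.5 15
```

```text
now Ou -6.9 v -0.1 Oh 101.0 th 15.2
full [ 0.    -0.045 -0.03 ] [ 0.004 -0.002  0.003] div 1
rows full 0.1 q [-0.23  0.48 -0.33  2.03  0.59  0.48 -0.94] f [2.6 0.1 7.7] t 12.05
```

Call:
arm_command --pt "-1 0 0.004 -0.017 0 0 0" --pt "-1 0 -0.01 -0.02 0 0 0" --pt "-1 0 -0.025 -0.025 0 0 0" --pt "-1 0 -0.025 -0.025 0 0 0"

```text
clock: 12.55
position: [0.5357, 0.1796, 0.1555]
tool_rot: [2.879, -0.0, 1.642]
force: [0.1, 0.0, -3.1]
grip_width: 0.0105
```

Call:
arm_command --pt "-1 0 -0.01 -0.003 0 0 0" --pt "-1 0 -0.02 -0.006 0 0 0" --pt "-1 0 -0.02 -0.006 0 0 0"

```text
clock: 12.92
position: [0.5328, 0.1794, 0.1557]
tool_rot: [2.879, -0.0, 1.642]
force: [-0.7, -1.4, -2.5]
grip_width: 0.0107
```

```bash
python3 hook.py 4 103.5 15
```

```text
now Ou 1.8 v 0.1 Oh 103.1 th 15.1
full [ 0.001 -0.013 -0.007] [ 0.002 -0.001  0.003] div 1
rows full 0.0 q [-0.23  0.47 -0.33  2.04  0.59  0.48 -0.95] f [-0.7 -1.4 -2.5] t 12.93
```

Call:
arm_command --pt "-1 0 -0.007 -0.002 0 0 0" --pt "-1 0 -0.014 -0.004 0 0 0" --pt "-1 0 -0.014 -0.004 0 0 0"

```text
clock: 13.3
position: [0.5307, 0.1792, 0.1557]
tool_rot: [2.879, -0.0, 1.641]
force: [-0.2, -0.7, -2.6]
grip_width: 0.0108
```

Call:
arm_command --pt "-1 0 -0.007 -0.002 0 0 0" --pt "-1 0 -0.007 -0.002 0 0 0"

```text
clock: 13.55
position: [0.5296, 0.1791, 0.1558]
tool_rot: [2.879, -0.0, 1.641]
force: [-1.1, -0.2, -2.9]
grip_width: 0.0105
```

```bash
python3 hook.py 4 103.5 15; python3 -c "
from h import *
s=cams.grab_frame('scene');cv2.imwrite('pics/s8raw.png',s)
cv2.imwrite('pics/s8.png',grid(s,277,112,70,62,11,5))"
```

```text
now Ou 5.0 v 0.1 Oh 103.1 th 15.1
full [ 0.001  0.008 -0.001] [ 0.002 -0.001  0.003] div 1
rows full 0.0 q [-0.23  0.47 -0.33  2.05  0.59  0.48 -0.95] f [-1.1 -0.2 -2.9] t 13.55
```

View pics/s8.png

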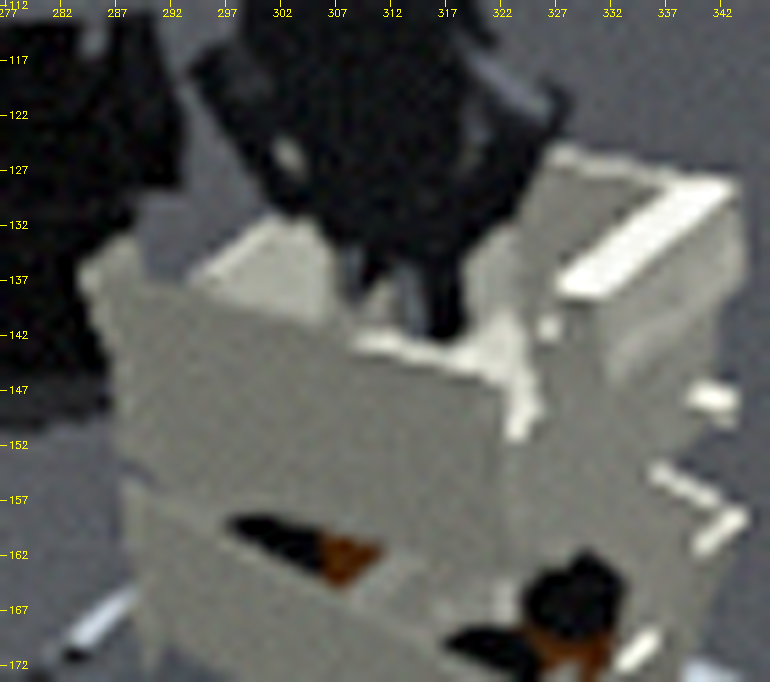

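```bash
sed -e 's/^pts=.*/pts=[(101,-34,97,610,300),(101,34,97,740,188),(84,34,97,694,177),(-81,-59,80,80,279),(81,-59,80,503,380)]/' -e 's/^k=11.*/k=11;off=(277,112)/' -e 's/-12.2,99.4/5.0,103.1/' chk.py > chk2.py; python3 chk2.py
```

```text
[[-1.62, -0.63], [-1.05, -0.42], [-1.33, -0.32], [-1.26, -1.0], [-1.24, -0.63]]
[ -1.24 102.89  15.75] [[-0.3, -0.14], [0.26, 0.03], [-0.04, 0.18], [-0.02, -0.02], [0.11, -0.05]]
```

Call:
arm_command --pt "-1 0 -0.007 -0.002 0 0 0" --pt "-1 0 -0.005 -0.011 0 0 0" --pt "-1 0 -0.005 -0.011 0 0 0"

```text
clock: 13.98
position: [0.5286, 0.1791, 0.1573]
tool_rot: [2.878, -0.0, 1.641]
force: [-0.2, 0.3, -1.8]
grip_width: 0.0103
```

Call:
arm_command --pt "-1 0 0.001 -0.004 0 0 0" --pt "-1 0 0.002 -0.007 0 0 0" --pt "-1 0 0.002 -0.007 0 0 0"

```text
clock: 14.35
position: [0.5283, 0.179, 0.1581]
tool_rot: [2.879, -0.0, 1.641]
force: [0.1, 0.3, -5.4]
grip_width: 0.0108
```

```bash
python3 hook.py 4 103.5 15
```

```text
now Ou 6.3 v 0.2 Oh 105.5 th 15.1
full [0.001 0.012 0.017] [ 0.001 -0.001  0.003] div 1
rows full 0.0 q [-0.23  0.46 -0.34  2.05  0.59  0.48 -0.95] f [ 0.1  0.3 -5.4] t 14.35
```

The lip was felt at Oh ≈ 105.4 (expected 106), so the tongue is under it. Now level in steps, pivoting about the tongue tip just above the ledge.

```bash
python3 -c "
from hook import *
for th in(15,12.5,10,7.5):
    t=np.radians(th);print(th);hook(5.5,86.7+92*np.sin(t)-8*np.cos(t)-.3,th)"
```

```text
15
now Ou 6.3 v 0.2 Oh 105.5 th 15.1
full [0.001 0.    0.021] [ 0.001 -0.001  0.003] div 1
rows full 0.0 q [-0.23  0.46 -0.34  2.05  0.59  0.48 -0.95] f [ 0.1  0.3 -5.4] t 14.35
12.5
now Ou 6.3 v 0.2 Oh 105.5 th 15.1
full [0.001 0.009 0.047] [ 0.057 -0.001  0.003] div 1
rows full 0.2 q [-0.23  0.46 -0.34  2.05  0.59  0.48 -0.95] f [ 0.1  0.3 -5.4] t 14.35
10
now Ou 6.3 v 0.2 Oh 105.5 th 15.1
full [0.001 0.018 0.073] [ 0.112 -0.001  0.003] div 1
rows full 0.5 q [-0.23  0.46 -0.34  2.05  0.59  0.48 -0.95] f [ 0.1  0.3 -5.4] t 14.35
7.5
now Ou 6.3 v 0.2 Oh 105.5 th 15.1
full [0.001 0.027 0.101] [ 0.168 -0.001  0.003] div 1
rows full 0.7 q [-0.23  0.46 -0.34  2.05  0.59  0.48 -0.95] f [ 0.1  0.3 -5.4] t 14.35
```

Call:
arm_command --pt "-1 0 0 0.021 0 0 0" --pt "-1 0 0.004 0.034 0.03 0 0" --pt "-1 0 0.009 0.047 0.057 0 0" --pt "-1 0 0.014 0.06 0.085 0 0" --pt "-1 0 0.018 0.073 0.112 0 0" --pt "-1 0 0.018 0.073 0.112 0 0"

```text
clock: 15.1
position: [0.5342, 0.1793, 0.1482]
tool_rot: [2.967, -0.0, 1.641]
force: [0.3, -0.3, -1.6]
grip_width: 0.0105
```

```bash
python3 -c "
from hook import *
for th in(10,7.5,5,2.5):
    t=np.radians(th);print(th);hook(5.5,86.7+92*np.sin(t)-8*np.cos(t)-.3,th)"
```

```text
10
now Ou 5.1 v 0.3 Oh 94.5 th 10.0
full [ 0.002 -0.003 -0.001] [-0.    -0.001  0.002] div 1
rows full 0.0 q [-0.16  0.52 -0.4   1.97  0.5   0.58 -0.84] f [ 0.3 -0.3 -1.6] t 15.1
7.5
now Ou 5.1 v 0.3 Oh 94.5 th 10.0
full [0.002 0.008 0.026] [ 0.056 -0.001  0.002] div 1
rows full 0.2 q [-0.16  0.52 -0.4   1.97  0.5   0.58 -0.84] f [ 0.3 -0.3 -1.6] t 15.1
5
now Ou 5.1 v 0.3 Oh 94.5 th 10.0
full [0.002 0.019 0.054] [ 0.111 -0.001  0.002] div 1
rows full 0.5 q [-0.16  0.52 -0.4   1.97  0.5   0.58 -0.84] f [ 0.3 -0.3 -1.6] t 15.1
2.5
now Ou 5.1 v 0.3 Oh 94.5 th 10.0
full [0.002 0.031 0.082] [ 0.167 -0.001  0.002] div 1
rows full 0.7 q [-0.16  0.52 -0.4   1.97  0.5   0.58 -0.84] f [ 0.3 -0.3 -1.6] t 15.1
```

Call:
arm_command --pt "-1 0.001 0.002 0.012 0.028 0 0" --pt "-1 0.001 0.008 0.026 0.056 0 0" --pt "-1 0.001 0.013 0.04 0.084 0 0" --pt "-1 0.002 0.019 0.054 0.111 0 0" --pt "-1 0.002 0.019 0.054 0.111 0 0"

```text
clock: 15.72
position: [0.5383, 0.18, 0.1406]
tool_rot: [3.055, -0.0, 1.641]
force: [0.6, -0.0, -3.2]
grip_width: 0.0104
```

```bash
python3 -c "
from hook import *
for th in(5,2.5,1):
    t=np.radians(th);print(th);hook(5.5,86.7+92*np.sin(t)-8*np.cos(t)-.3,th)
from h import *
s=cams.grab_frame('scene');cv2.imwrite('pics/s9raw.png',s)
cv2.imwrite('pics/s9.png',grid(s,277,112,72,66,11,5))"
```

```text
5
now Ou 5.7 v -0.1 Oh 86.3 th 5.0
full [-0.001  0.001 -0.001] [-0.    -0.001  0.003] div 1
rows full 0.0 q [-0.12  0.57 -0.44  1.9   0.43  0.68 -0.75] f [ 0.6 -0.  -3.2] t 15.72
2.5
now Ou 5.7 v -0.1 Oh 86.3 th 5.0
full [-0.001  0.015  0.026] [ 0.055 -0.001  0.003] div 1
rows full 0.2 q [-0.12  0.57 -0.44  1.9   0.43  0.68 -0.75] f [ 0.6 -0.  -3.2] t 15.72
1
now Ou 5.7 v -0.1 Oh 86.3 th 5.0
full [-0.001  0.023  0.043] [ 0.089 -0.001  0.003] div 1
rows full 0.4 q [-0.12  0.57 -0.44  1.9   0.43  0.68 -0.75] f [ 0.6 -0.  -3.2] t 15.72
```

View pics/s9.png

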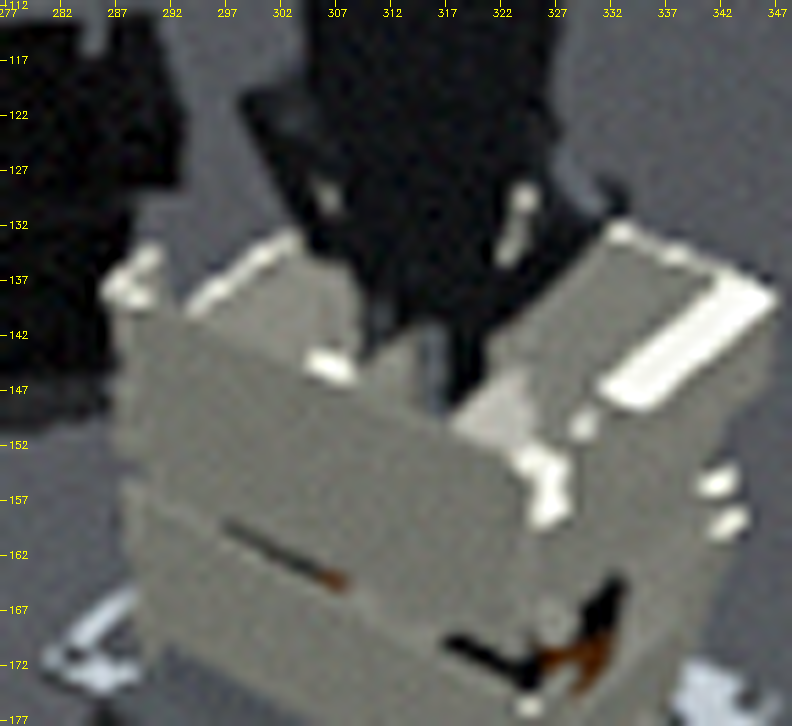

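No contact so far. The visible foot at (341,155) stands over the rim corner at (342,159). Continue to nearly level.

Call:
arm_command --pt "-1 0 0.007 0.013 0.028 0 0" --pt "-1 0 0.015 0.026 0.055 0 0" --pt "-1 0 0.015 0.026 0.055 0 0"

```text
clock: 16.15
position: [0.5409, 0.1802, 0.1369]
tool_rot: [3.098, -0.0, 1.641]
force: [-0.1, -0.3, -2.7]
grip_width: 0.0106
```

Call:
arm_command --pt "-1 0 0.004 0.008 0.017 0 0" --pt "-1 0 0.008 0.016 0.033 0 0" --pt "-1 0 0.008 0.016 0.033 0 0"

```text
clock: 16.52
position: [0.5421, 0.1803, 0.1347]
tool_rot: [3.123, -0.0, 1.641]
force: [0.4, 0.3, -2.7]
grip_width: 0.011
```

```bash
python3 -c "
from hook import *
for th in(1,0):
    t=np.radians(th);print(th);hook(5.5,86.7+92*np.sin(t)-8*np.cos(t)-.3,th)"
```

```text
1
now Ou 5.6 v -0.2 Oh 80.2 th 1.1
full [-0.001  0.001  0.002] [ 0.001 -0.     0.003] div 1
rows full 0.0 q [-0.1   0.61 -0.46  1.84  0.39  0.77 -0.7 ] f [ 0.4  0.3 -2.7] t 16.52
0
now Ou 5.6 v -0.2 Oh 80.2 th 1.1
full [-0.001  0.007  0.012] [ 0.023 -0.     0.003] div 1
rows full 0.1 q [-0.1   0.61 -0.46  1.84  0.39  0.77 -0.7 ] f [ 0.4  0.3 -2.7] t 16.52
```

Call:
arm_command --pt "-1 0 0.003 0.006 0.011 0 0" --pt "-1 0 0.006 0.012 0.023 0 0" --pt "-1 0 0.006 0.012 0.023 0 0"

```text
clock: 16.9
position: [0.5431, 0.1804, 0.133]
tool_rot: [3.141, -0.0, 1.641]
force: [-0.0, 0.4, -2.3]
grip_width: 0.0107
```

Call:
arm_command --pt "-1 0 0 0.003 0 0 0" --pt "-1 0 0 0.003 0 0 0"

```text
clock: 17.15
position: [0.5429, 0.1804, 0.1327]
tool_rot: [3.141, -0.0, 1.642]
force: [0.3, 0.2, -2.8]
grip_width: 0.0107
```

```bash
python3 -c "
from hook import *
hook(5.5,78,0)
from h import *
s=cams.grab_frame('scene');cv2.imwrite('pics/s10raw.png',s)
cv2.imwrite('pics/s10.png',grid(s,277,112,72,72,10,5))"
```

```text
now Ou 5.7 v -0.2 Oh 78.2 th 0.1
full [-0.001  0.002  0.001] [ 0.001 -0.     0.003] div 1
rows full 0.0 q [-0.09  0.62 -0.47  1.82  0.38  0.79 -0.69] f [ 0.3  0.2 -2.8] t 17.15
```

View pics/s10.png

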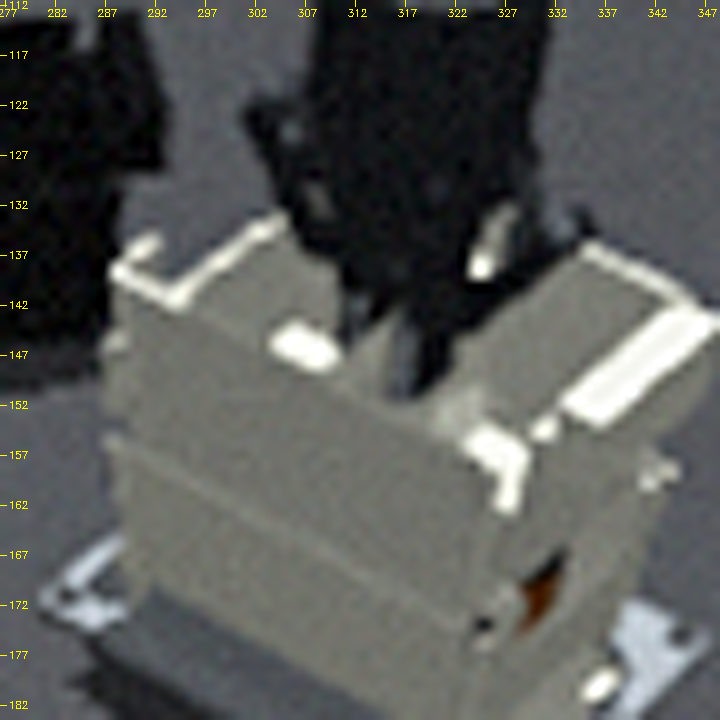

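Call:
arm_command --pt "-1 0 0 0.004 0 0 0" --pt "-1 0 0 0.004 0 0 0"

```text
clock: 17.45
position: [0.543, 0.1804, 0.1325]
tool_rot: [3.141, -0.0, 1.641]
force: [-2.6, -1.7, 6.7]
grip_width: 0.0107
```

Call:
arm_command --pt "-1 0 0 0.004 0 0 0" --pt "-1 0 0 0.004 0 0 0"

```text
clock: 17.7
position: [0.543, 0.1804, 0.1324]
tool_rot: [3.14, 0.0, 1.641]
force: [-6.2, -2.8, 16.8]
grip_width: 0.0106
```

```bash
python3 hook.py 5.5 78 0
```

```text
now Ou 5.6 v -0.2 Oh 77.9 th 0.1
full [-0.001  0.001 -0.001] [0.002 0.    0.003] div 1
rows full 0.0 q [-0.09  0.62 -0.47  1.82  0.38  0.78 -0.69] f [-6.2 -2.8 16.8] t 17.7
```

Seated contact at Oh = 77.9 mm (78 nominal). I'll ease the press off and check the position in the camera before letting go.

Call:
arm_command --pt "-1 0 0 -0.005 0 0 0" --pt "-1 0 0 -0.005 0 0 0"

```text
clock: 17.95
position: [0.543, 0.1804, 0.1325]
tool_rot: [3.141, -0.0, 1.641]
force: [-2.5, -1.3, 7.3]
grip_width: 0.0112
```

```bash
python3 hook.py 5.5 78 0; python3 -c "
from meas import *
p=[(-81,-59,80,112,268),(101,-34,97,603,425),(101,34,97,720,322),(84,-34,97,562,406),(84,34,97,688,303)]
meas((277,112),10,p,z0=78.3)"
```

```text
now Ou 5.7 v -0.2 Oh 78.0 th 0.1
full [-0.001  0.001 -0.   ] [ 0.001 -0.     0.003] div 1
rows full 0.0 q [-0.09  0.62 -0.47  1.82  0.38  0.79 -0.69] f [-2.5 -1.3  7.3] t 17.95
[546.61 181.98   3.4 ]
[[-0.14, -0.06], [0.18, 0.13], [0.65, 0.24], [-0.15, -0.29], [-0.55, -0.05]]
```

Call:
arm_command --pt "-1 0 0 -0.003 0 0 0" --pt "-1 0 0 -0.003 0 0 0" --pt "-0.5 0 0 -0.003 0 0 0" --pt "-0.2 0 0 -0.003 0 0 0" --pt "-0.1 0 0 -0.003 0 0 0" --pt "-0.1 0 0 -0.003 0 0 0"

```text
clock: 18.7
position: [0.543, 0.1804, 0.1326]
tool_rot: [3.141, -0.0, 1.641]
force: [0.3, 0.3, -0.5]
grip_width: 0.0379
```

```bash
python3 -c "
from h import *
s=cams.grab_frame('scene')
cv2.imwrite('pics/s11.png',grid(s,277,112,72,72,8,5))"
```

```text
(no output)
```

View pics/s11.png

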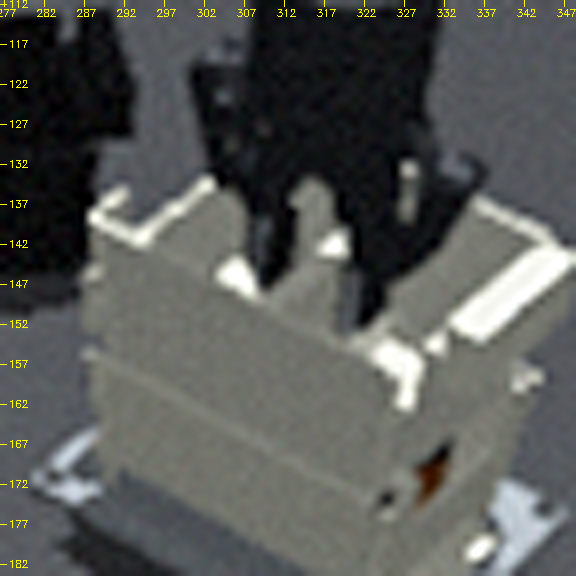

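Released: the force reads zero, the fingers are clear of the ridge and the tote has not shifted. Retreat straight up, then back out of the camera's view.

Call:
arm_command --pt "-0.1 0 0 -0.1 0 0 0" --pt "-0.1 0 0 -0.3 0 0 0" --pt "-0.1 0 0 -0.6 0 0 0" --pt "-0.1 0 0 -0.9 0 0 0" --pt "-0.1 0 0 -1 0 0 0"

```text
clock: 19.38
position: [0.5434, 0.1808, 0.2863]
tool_rot: [3.137, -0.001, 1.641]
force: [0.1, -1.0, -0.8]
grip_width: 0.0384
```

Call:
arm_command --pt "-0.1 -0.3 -0.1 0 0 0 0" --pt "-0.1 -0.6 -0.3 0 0 0 0" --pt "-0.1 -0.9 -0.6 0 0 0 0" --pt "-0.1 -1 -0.8 0 0 0 0" --pt "-0.1 -1 -0.8 0 0 0 0"

```text
clock: 20.0
position: [0.4321, 0.0207, 0.283]
tool_rot: [3.141, 0.001, 1.639]
force: [-0.4, 0.6, 0.6]
grip_width: 0.0383
```

```bash
python3 -c "
from h import *
s=cams.grab_frame('scene');t=cams.grab_frame('top');cv2.imwrite('pics/s12raw.png',s);cv2.imwrite('pics/t12raw.png',t)
cv2.imwrite('pics/s12.png',grid(s,277,112,72,72,8,5));cv2.imwrite('pics/t12.png',t)"
```

```text
(no output)
```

View pics/s12.png

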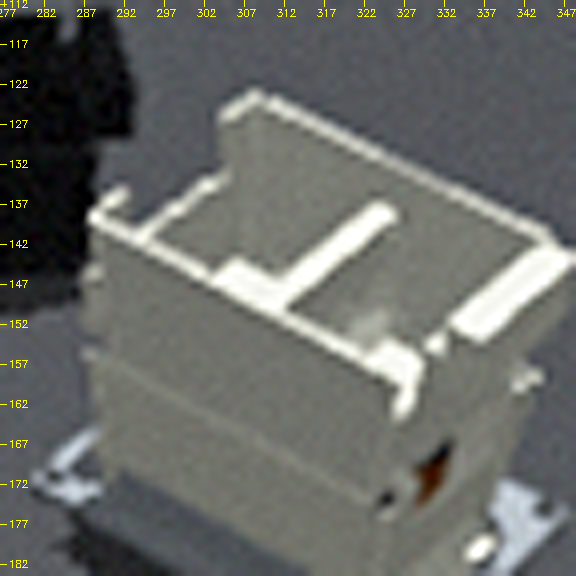

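View pics/t12.png

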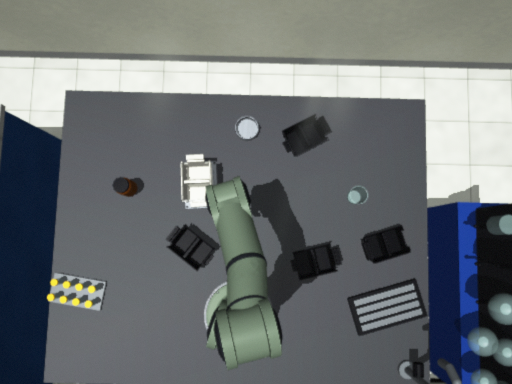

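```bash
python3 - <<'E'
from h import *
s=cv2.imread('pics/s12raw.png');cv2.imwrite('pics/s13.png',grid(s,284,116,66,52,12,5))
cv2.imwrite('pics/t13.png',grid(cv2.imread('pics/t12raw.png'),174,148,50,64,9,5))
E
```

```text
(no output)
```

View pics/s13.png

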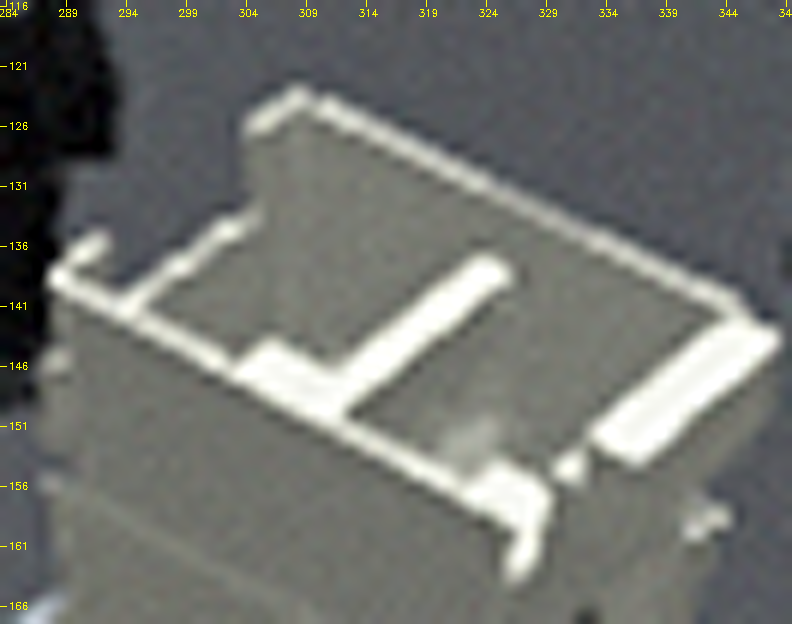

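View pics/t13.png

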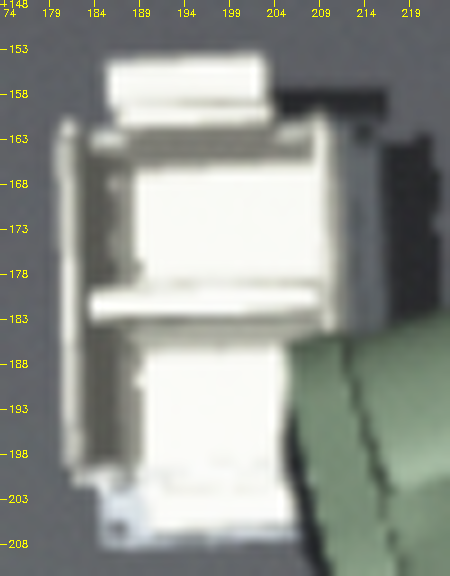

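```bash
python3 - <<'E'
from h import *
from scipy.optimize import least_squares
from scipy.spatial.transform import Rotation as Ro
S=[(-81,-59,80,48,277),(-81,59,80,302,84),(101,-34,97,640,465),(101,34,97,782,337),(84,-34,97,592,437),(84,34,97,735,315),(-6,50,62,487,254),(6,50,62,514,276)]
T=[(0,50,62,90,305),(0,-50,62,322,297),(101,34,97,107,62),(101,-34,97,265,53)]
L=[("scene",p[:3],p[3]/12-.5+284,p[4]/12-.5+116) for p in S]+[("top",p[:3],p[3]/9-.5+174,p[4]/9-.5+148) for p in T]
def run(L,n):
    def f(q):
        R=Ro.from_euler("xyz",[q[5] if n>4 else 0,q[4] if n>4 else 0,q[2]],degrees=True)
        return np.concatenate([proj(c,(R.apply(P)+[q[0],q[1],q[3] if n>3 else 78])/1000)-[u,v] for c,P,u,v in L])
    r=least_squares(f,[547,181,3.5,78,0,0][:n]);print(r.x.round(2),abs(r.fun).max().round(2))
run(L,3);run(L,4);run(L,6);run(L[:8],3);run(L[8:],3)
for n,u,v in(('beaker',358,195),('sieve',247,128),('reagent',123,186)): print(n,plane('top',u,v,.08))
a=cv2.imread('pics/top0.png');b=cv2.imread('pics/t12raw.png');d=cv2.absdiff(a,b).max(2)
for n,x,y in(('beaker',358,195),('sieve',247,128),('reagent',123,186)): print(n,d[y-14:y+14,x-14:x+14].max())
from workcell import telemetry
s=telemetry.observe();print(s["force"].round(1),abs(s["qd"]).max())
E
```

```text
[545.43 181.31   3.93] 0.87
[545.08 181.92   3.93  76.97] 0.92
[5.4468e+02 1.8194e+02 4.0200e+00 7.7110e+01 2.9000e-01 7.0000e-02] 0.92
[546.2  181.36   3.95] 0.4
[543.56 180.17   4.32] 0.53
beaker [ 0.50877048 -0.48297063  0.08      ]
sieve [ 0.78015281 -0.01571019  0.08      ]
reagent [0.52099083 0.49160126 0.08      ]
beaker 6
sieve 5
reagent 8
[ 0.6  0.3 -0.4] 0.02258596169379295
```

```bash
python3 -c "
from workcell import job;print(job.job_done())"
```

```text
the job is handed in; nothing more can be done
None
```

The loose white tote is stacked on the bolted-down one with its tongue under the hood. It is let go, and I handed the job in at about 20 s of the 72 s allowed. The hand-in reports no verdict, so the checks below are my own measurements.

**What I did:** I gripped the tote by its ridge, lifted it and turned it about 155°. I then tipped the tongue end down 15°, touched the ledge to find its height, slid the tongue in and touched the underside of the lip. After that I levelled it in steps and let it down. The highest reading at the wrist during seating was about 17 N, against the 45 N limit on contact force between the totes. That sensor does not read the tote-to-tote force directly.

**Last checks (after release):**

| Check | Measured | Allowed |
|---|---|---|
| Sideways offset from seat | 1–3 mm, toward the hood | under 8 mm |
| Height error | within 1 mm | within 4 mm |
| Tilt | about 0.3° | under 0.05 rad (2.9°) |
| Force on the robot | about zero | touches nothing |

The sieve, jar and beaker look the same in the before and after top pictures.

**What disagreed:**
- **Camera against arm:** they differed by 4–6 mm along the tote's length during the approach, so my first probe missed the ledge. I went by the camera, and the later touches on the ledge and lip came within 1 mm of where they should be.
- **Between cameras:** the two views differ by about 2–3 mm on the tote's position, but both put it inside the limits.
- **Tongue not visible:** in the scene pictures it is hidden behind the tote's wall. That it is under the lip rests on the lip touch and the measured position.

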